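# Turn the carousel to bring the shaker to the front

## Robot

A 6-joint arm with a two-finger parallel gripper is mounted at the origin on the work surface. World frame = base frame: x ahead of the robot, y to its left, z up, the work surface at z = 0. Lengths are in m, angles in rad, forces in N, time in s.
With the tool pointing down it reaches from about 0.3 to 0.775 m from the base axis. Payload 14.6 kg.
Tool frame: the origin (TCP) lies at the very end of the fingers, on their centre line; the grasp point (between the pads) lies 19 mm behind it; z points along the fingers, y is the direction in which the jaws open and shut (so a half turn about z gives the same grasp; the last joint's range is limited). The gripper opens to 94 mm and grips with 3 to 60 N. Pads are 16 mm wide; open, the fingers measure 119 mm over their backs; the gripper's body (75 mm by 177 mm) begins 78 mm behind the grasp point.
Start: joints at [1.277, 0.3, 1.521, -0, 1.321, -0.067], TCP at [0.124, 0.536, 0.205] pointing down, gripper open.
Joint ranges: [-3.03, 3.03], [-0.79, 2.21], [0.23, 2.52], [-1.04, 4.18], [0, 3.07], [-2.55, 2.55]. Speed limits (rad/s): [2.22, 2.22, 2.57, 3.14, 3.14, 3.14].

## Interface

Orientations are given as [roll, pitch, yaw] about the fixed x, y, z axes, in that order (R = Rz(yaw) Ry(pitch) Rx(roll)).
In Python, from station import get_obs, vision, hand_in gives the robot as it stands.
- The arm moves only by the tool play_rows, never from a script. Its argument "moves" is a list of rows, each an object with "claw": the opening, from 0 (shut) to 1 (fully open); "linear": the shift along the tool's x, y, z in mm, a list of three; "turn": the turn, a rotation vector about the tool's x, y, z in rad, a list of three. In form: [{"claw": claw, "linear": [tx, ty, tz], "turn": [ax, ay, az]}, ...]. A call has 1 to 8 rows; each row is the pose to reach, as a shift and turn from the pose measured when the call began, along the tool's axes at that moment; what a row does not reach only later rows make up. A row lasts 1/8 s, in which the tool goes at most 62.5 mm and 10.7 degrees, less where a joint would pass 70% of its speed; a pose out of reach is approached as far as the arm can. A call with a gripper value outside its range is refused whole. The fingers move at their own pace and stop on an object; "force" is the grip in N (left out, the last holds). Time passes only in rows, so rows that repeat a pose let the fingers close. It gives the time, the measured TCP pose, the force and the opening at its end, in the units of the state.
- get_obs(): the state, without advancing time (a new reading comes with each control period).
- vision.camera(name): name is "scene" or "top" or "wrist"; returns the picture (400x640x3 uint8, blue, green, red); there is no depth.
- vision.camera_info(name): a dict with "camera_matrix" (3x3 intrinsics, pixels), "rvec" (rotation vector, rad) and "tvec" (3), from world to camera coordinates, as OpenCV has them; the wrist camera has in their place "mount" (4x4, takes a point from camera to tool coordinates, whose origin is the TCP and whose axes are the flange's). Camera axes: x right, y down, z forward; pixel columns grow to the right and rows downward; lengths in m; the calibration is good to about 2 mm. A picture is of the moment at which its call begins: read the wrist's pose just before it. camera_info takes no time and is no camera call.
- hand_in(): hands the job in, once; it reports no verdict.
The state is a dict: "time_s": time; "qpos": joint angles; "joint_vel": joint speeds; "tau": joint torques, N m; "ee_pos": TCP position; "eef_rot": TCP orientation; "force": force on the tool from outside, world axes, zero at the start; "moment": the same for the moment, N m; "grip_width": finger opening in m.
Only numpy, scipy, OpenCV 4.12 (cv2) and the standard library are available. Lean on these libraries where they do the work, as an engineer would, in place of code of your own. Each camera call takes 0.05 s, during which the arm holds its last target.

## Task

Turn the round wooden carousel by pushing the paddles on its rim with your fingers until the shaker bottle stands squarely in line with the black pointer that sticks out from the carousel's foot, ready to be picked up, and leave it at rest there. Do not touch, tip or lift anything standing on the carousel, and leave the things on the table around it where they are.

Things in the scene. Friction and masses are not known exactly. Their poses are not given: they have to be found in the camera images.
- foot: fixed foot of the carousel: black disc 220 mm across, 12 mm high, on the table under the tray. Origin: centre of its underside, on the turning axis. Its own -x is the carousel's front, where the pointer is; it looks roughly towards the robot, up to 40 degrees either way.
- pointer_tip (a point): tip of the flat black pointer fixed to the foot, on its upper face. The pointer, 10 mm high and 26 mm wide with a square arrow head, runs from the foot along the foot's -x; the tip lies 229 mm from the turning axis, out past the tray and its paddles.
- tray: turning tray: pale wooden disc 280 mm across, 14 mm thick. Origin: centre of its underside, on the vertical axis, 14 mm above the table. Turns both ways without stops against light friction (about 1 N at a paddle) and stays where left. Low fins (5 mm thick, 16 mm high) at 45, 135, 225, 315 degrees from its +x part it into quarters; one thing stands in each.
- paddle (a point): top middle of one of six alike upright push paddles fixed to the tray's rim: this one along the tray's +x, the others every 60 degrees, all turning with it. Each is 12 mm thick, spans 128 to 178 mm from the axis and 14 to 74 mm above the table. Between them, beyond the disc's edge (140 mm), is free air down to the table or the pointer.
- shaker: stainless shaker bottle with a black lid that has a flat bar clipped down across it, the tallest thing on the carousel: 68 mm across, 143 mm tall. Loose; stands in any one of the quarters with its centre about 65 mm from the turning axis (the middle of the quarter). Origin: centre of its underside, z up; its own turn about z does not matter.
- jar: glass jar with a brass-coloured twist lid, 66 mm across, 95 mm tall, loose, in another quarter, centre about 65 mm from the turning axis. Origin: centre of its underside.
- grip_ring: black silicone grip ring lying flat, 68 mm across, 24 mm high, loose, in another quarter, centre about 65 mm from the turning axis. Origin: centre of its underside.
- tin: low round aluminium tin, 62 mm across, 46 mm high, loose, in another quarter, centre about 65 mm from the turning axis. Origin: centre of its underside.
- dumbbell: teal vinyl dumbbell lying on the table left of the carousel, 184 mm long along its x, 62 mm high; leave alone. Origin: under its middle.
- stick: wooden massage stick lying on the table right of the carousel, 360 mm long along its x, 36 mm high; leave alone. Origin: under its middle.
- tape: roll of white tape lying flat near the robot's left, 90 mm across, 38 mm high; leave alone. Origin: centre of its underside.
- chalk_box: small cardboard box near the robot's right, 60 x 90 mm, 55 mm high; leave alone. Origin: centre of its underside.
Not all that is in view belongs to the job. Of the things shaped like the grip_ring, the black one is meant.

How it is judged:
By the outcome, as a careful person would: the job done as asked, in the order asked, and still so for the second after the job is handed in, with the robot touching nothing.
It also fails if it takes over 64 s, if anything falls off the work surface, if the arm or the gripper's body presses on something with over 40 N, if the wrist force passes 120 N, or if a joint passes its speed limit or range.

## Working session

There is one attempt and no reset: what is moved stays moved. The work goes in short steps, Python scripts to look and compute and a tool call to move; the robot and the scene stay as the last step left them, time stands still between calls to the robot, and variables do not carry over. Pictures are saved under pics/ and viewed, and the job is handed in when it is done.

Besides the shell and the picture viewer there is one more tool, called by a JSON object that holds its "api" and its "payload", one argument or row to a line. play_rows: Moves the arm, as the interface text tells. Its arguments: {"type":"object","properties":{"moves":{"type":"array","items":{"type":"object","properties":{"claw":{"type":"number"},"linear":{"type":"array","items":{"type":"number"}},"turn":{"type":"array","items":{"type":"number"}}}}},"force":{"type":"number"}},"required":["moves"]}

```bash
mkdir -p pics; python3 - <<'E'
from station import get_obs, vision
import cv2
o=get_obs(); print({k:o[k] for k in('time_s','ee_pos','eef_rot','grip_width')})
for n in('scene','top'):
    cv2.imwrite(f'pics/{n}0.png',vision.camera(n)); print(n,vision.camera_info(n))
E
```

```text
{'time_s': 0.0, 'ee_pos': array([0.12359438, 0.53566257, 0.20490517]), 'eef_rot': array([-3.14047022e+00, -4.51964883e-05,  2.91485457e+00]), 'grip_width': 0.09415700035911877}
scene {'camera_matrix': array([[396.55605616,   0.        , 319.19269625],
       [  0.        , 396.55605616, 202.60605021],
       [  0.        ,   0.        ,   1.        ]]), 'rvec': array([ 1.90721681,  1.09049538, -0.57108837]), 'tvec': array([-0.2689278 , -0.17901607,  1.43660844])}
top {'camera_matrix': array([[396.56129898,   0.        , 315.28918829],
       [  0.        , 396.56129898, 199.80636021],
       [  0.        ,   0.        ,   1.        ]]), 'rvec': array([ 2.16951841, -2.14459008,  0.11858112]), 'tvec': array([0.00726875, 0.52652906, 1.03428442])}
```

View pics/scene0.png

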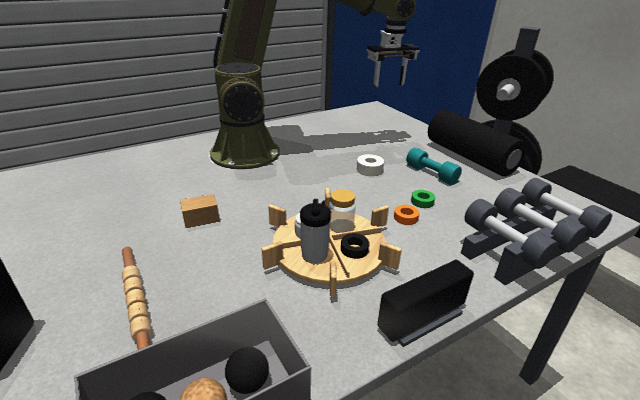

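View pics/top0.png

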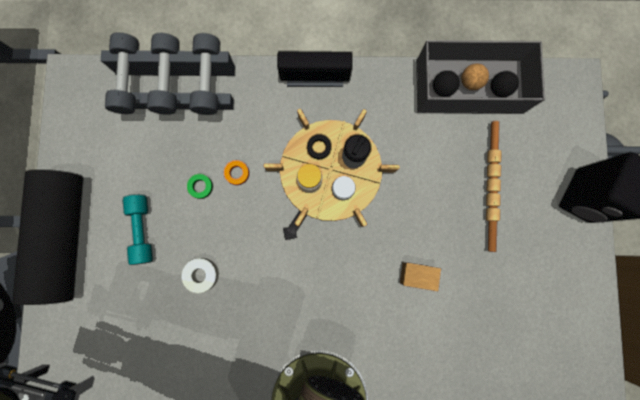

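```bash
python3 - <<'E'
import cv2
im=cv2.imread('pics/top0.png')[90:250,250:420]
cv2.imwrite('pics/crop0.png',cv2.resize(im,(765,720)[:2] if 0 else (595,560),interpolation=cv2.INTER_CUBIC))
E
```

```text
(no output)
```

View pics/crop0.png

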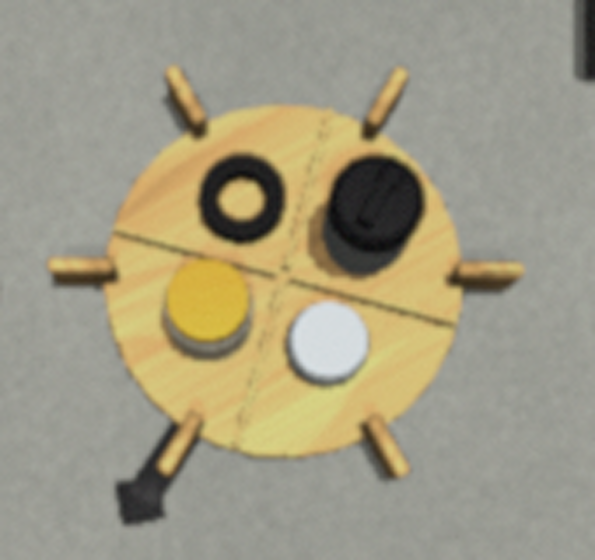

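```bash
cat > h.py <<'E'
import numpy as np, cv2
from scipy.optimize import least_squares
from station import vision
def info(n='top'):
    i=vision.camera_info(n); return i['camera_matrix'],i['rvec'],i['tvec']
def proj(P,n='top'):
    K,r,t=info(n); return cv2.projectPoints(np.array(P,float).reshape(-1,3),r,t,K,None)[0].reshape(-1,2)
def back(uv,z,n='top'):
    K,r,t=info(n); R=cv2.Rodrigues(r)[0]; uv=np.atleast_2d(np.array(uv,float))
    d=(np.linalg.inv(K)@np.c_[uv,np.ones(len(uv))].T).T@R; c=-R.T@t
    return (c+d*((z-c[2])/d[:,2])[:,None])[:,:2]
def cr(p,s=3.5,o=(250,90)): return (np.atleast_2d(p)+.5)/s-.5+np.array(o)
E
python3 - <<'E'
from h import *
pts=cr([(172,70),(402,71),(50,264),(521,268),(168,470),(402,473)])
B=back(pts,.074)
ang=np.radians([30,-30,90,-90,150,-150])
f=lambda p:(np.c_[p[0]+.178*np.cos(ang+p[2]),p[1]+.178*np.sin(ang+p[2])]-B).ravel()
s=least_squares(f,[.56,0,0]); print(s.x,np.degrees(s.x[2]),s.fun.reshape(-1,2).round(4))
c=s.x[:2]
e=back(cr([(104,283),(463,283),(285,103),(285,459)]),.028); print('disc',e, (e[0]+e[1])/2,(e[2]+e[3])/2)
for nm,p,z in[('tip',(124,524),.011),('headmid',(140,500),.011),('shaker top',(376,203),.143),('jar',(208,300),.095),('ring',(242,198),.024),('tin',(329,341),.046)]:
    b=back(cr(p),z)[0]-c; print(nm,b+c,np.hypot(*b),np.degrees(np.arctan2(b[1],b[0])))
# overlay
im=cv2.imread('pics/top0.png'); im=cv2.resize(im[90:250,250:420],(680,640),interpolation=cv2.INTER_CUBIC)
def draw(P,col):
    q=(proj(P)-[250,90]+.5)*4-.5; cv2.polylines(im,[q.round().astype(int)],False,col,1)
t=np.linspace(0,6.283,80)
draw(np.c_[c[0]+.14*np.cos(t),c[1]+.14*np.sin(t),0*t+.028],(0,0,255))
for a in ang+s.x[2]:
    u=np.array([np.cos(a),np.sin(a)]); v=np.array([-u[1],u[0]])*.006
    draw([[*(c+r*u+k*v),.074] for r,k in((.128,1),(.178,1),(.178,-1),(.128,-1),(.128,1))],(255,0,0))
S=back(cr((376,203)),.143)[0]
draw(np.c_[S[0]+.034*np.cos(t),S[1]+.034*np.sin(t),0*t+.143],(0,255,0))
draw(np.c_[S[0]+.034*np.cos(t),S[1]+.034*np.sin(t),0*t+.028],(0,255,0))
cv2.imwrite('pics/ov0.png',im)
E
```

```text
[ 0.61056481 -0.02753537  0.00208423] 0.11941756094164882 [[ 0.0032  0.0022]
 [ 0.0027 -0.0019]
 [-0.0008  0.0025]
 [-0.0007 -0.0033]
 [-0.0024  0.0037]
 [-0.0018 -0.0033]]
disc [[ 0.60593534  0.11206065]
 [ 0.60888716 -0.16655409]
 [ 0.75160277 -0.02748812]
 [ 0.47069865 -0.02954013]] [ 0.60741125 -0.02724672] [ 0.61115071 -0.02851412]
tip [0.42007023 0.09402617] 0.22597653590601344 147.4565678297692
headmid [0.43872273 0.082009  ] 0.2037882971120943 147.48366354632498
shaker top [ 0.64237927 -0.08794035] 0.06827094212184204 -62.22484841067884
jar [0.58127691 0.02936627] 0.0639967012550522 117.23538376941283
ring [0.67563813 0.00558104] 0.07301529821990826 26.971958485657428
tin [ 0.55955404 -0.06170457] 0.061397339337684376 -146.18413211687636
```

View pics/ov0.png

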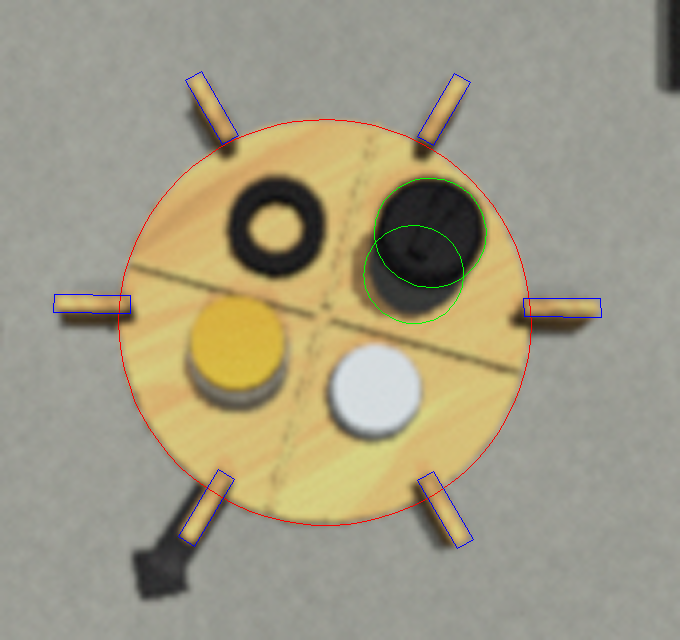

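```bash
cat >> h.py <<'E'
from scipy.spatial.transform import Rotation as Ro
import json
from station import get_obs
C=np.array([.6106,-.0277])
def rows(tgts,claw=0):
    o=get_obs(); R0=Ro.from_euler('xyz',o['eef_rot']); p0=o['ee_pos']
    for (x,y,z,yaw) in tgts:
        l=R0.inv().apply(np.array([x,y,z])-p0)*1000
        t=(R0.inv()*Ro.from_euler('xyz',[np.pi,0,np.radians(yaw)])).as_rotvec()
        print(json.dumps({"claw":claw,"linear":[int(round(v)) for v in l],"turn":[round(float(v),2)+0. for v in t]}))
def st():
    o=get_obs(); print(o['time_s'],o['ee_pos'].round(4),np.degrees(o['eef_rot']).round(1),o['force'].round(1),o['grip_width'].round(3),np.degrees(o['qpos']).round(0))
def pol(r,a): a=np.radians(a); return C+r*np.array([np.cos(a),np.sin(a)])
E
python3 - <<'E'
from h import *
for nm,p,z in[('shaker top',(376,203),.171),('jar',(208,300),.123),('ring',(242,198),.052),('tin',(329,341),.074)]:
    b=back(cr(p),z)[0]-C; print(nm,b+C,np.hypot(*b),np.degrees(np.arctan2(b[1],b[0])))
a=np.array([.1236,.5357,.205]);b=np.array([*pol(.16,230),.205])
rows([[*(a+(b-a)*k/14),167+33*k/14] for k in range(1,9)])
print('left at 14 total')
E
```

```text
shaker top [ 0.63524705 -0.08520985] 0.06256884139921585 -66.80143092581837
jar [0.57621034 0.02866043] 0.06602383658218366 121.39045320648657
ring [0.66842843 0.00554761] 0.06670480674557148 29.896115477280503
tin [ 0.55530867 -0.05993234] 0.06400042685087089 -149.75974800031528
{"claw": 0, "linear": [-38, -42, 0], "turn": [0.0, 0.0, -0.04]}
{"claw": 0, "linear": [-75, -83, 0], "turn": [0.0, 0.0, -0.08]}
{"claw": 0, "linear": [-113, -125, 0], "turn": [0.0, 0.0, -0.12]}
{"claw": 0, "linear": [-151, -166, 0], "turn": [0.0, 0.0, -0.16]}
{"claw": 0, "linear": [-189, -208, 0], "turn": [0.0, 0.0, -0.21]}
{"claw": 0, "linear": [-227, -249, 0], "turn": [0.0, 0.0, -0.25]}
{"claw": 0, "linear": [-264, -291, 0], "turn": [0.0, 0.0, -0.29]}
{"claw": 0, "linear": [-302, -333, 0], "turn": [0.0, 0.0, -0.33]}
left at 14 total
```

{"api": "play_rows", "payload": {
  "moves": [
    {"claw": 0,"linear": [-38,-42,0],"turn": [0,0,-0.04]},
    {"claw": 0,"linear": [-75,-83,0],"turn": [0,0,-0.08]},
    {"claw": 0,"linear": [-113,-125,0],"turn": [0,0,-0.12]},
    {"claw": 0,"linear": [-151,-166,0],"turn": [0,0,-0.16]},
    {"claw": 0,"linear": [-189,-208,0],"turn": [0,0,-0.21]},
    {"claw": 0,"linear": [-227,-249,0],"turn": [0,0,-0.25]},
    {"claw": 0,"linear": [-264,-291,0],"turn": [0,0,-0.29]},
    {"claw": 0,"linear": [-302,-333,0],"turn": [0,0,-0.33]}
  ]
}}

```text
time_s: 1.1
ee_pos: [0.3434, 0.1416, 0.2053]
eef_rot: [-3.141, -0.0, -3.037]
force: [0.5, 0.0, -0.1]
grip_width: 0.017
```

```bash
python3 - <<'E'
from h import *
st();o=get_obs()
a=o['ee_pos'];b=np.array([*pol(.16,230),.205]); y=np.degrees(o['eef_rot'][2])%360
rows([[*(a+(b-a)*k/7),y+(200-y)*k/7] for k in range(1,8)])
E
```

```text
Traceback (most recent call last):
  File "h.py", line 24, in st
    o=get_obs(); print(o['time_s'],o['ee_pos'].round(4),np.degrees(o['eef_rot']).round(1),o['force'].round(1),o['grip_width'].round(3),np.degrees(o['qpos']).round(0))
                                                                                                              ^^^^^^^^^^^^^^^^^^^^^
AttributeError: 'float' object has no attribute 'round'
```

```bash
sed -i "s/o\['grip_width'\].round(3)/round(o['grip_width'],3)/" h.py; python3 - <<'E'
from h import *
st();o=get_obs()
a=o['ee_pos'];b=np.array([*pol(.16,230),.205]); y=np.degrees(o['eef_rot'][2])%360
rows([[*(a+(b-a)*k/7),y+(200-y)*k/7] for k in range(1,8)])
E
```

```text
1.1 [0.3434 0.1416 0.2053] [-180.   -0. -174.] [ 0.5  0.  -0.1] 0.017 [ 17.  -6. 113.  -0.  73. -79.]
{"claw": 0, "linear": [-19, -44, 0], "turn": [0.0, 0.0, -0.03]}
{"claw": 0, "linear": [-38, -88, 0], "turn": [0.0, 0.0, -0.07]}
{"claw": 0, "linear": [-57, -132, 0], "turn": [0.0, 0.0, -0.1]}
{"claw": 0, "linear": [-76, -176, 0], "turn": [0.0, 0.0, -0.14]}
{"claw": 0, "linear": [-95, -220, 0], "turn": [0.0, 0.0, -0.17]}
{"claw": 0, "linear": [-114, -264, 0], "turn": [0.0, 0.0, -0.21]}
{"claw": 0, "linear": [-133, -307, 1], "turn": [0.0, 0.0, -0.24]}
```

{"api": "play_rows", "payload": {
  "moves": [
    {"claw": 0,"linear": [-19,-44,0],"turn": [0,0,-0.03]},
    {"claw": 0,"linear": [-38,-88,0],"turn": [0,0,-0.07]},
    {"claw": 0,"linear": [-57,-132,0],"turn": [0,0,-0.1]},
    {"claw": 0,"linear": [-76,-176,0],"turn": [0,0,-0.14]},
    {"claw": 0,"linear": [-95,-220,0],"turn": [0,0,-0.17]},
    {"claw": 0,"linear": [-114,-264,0],"turn": [0,0,-0.21]},
    {"claw": 0,"linear": [-133,-307,0],"turn": [0,0,-0.24]},
    {"claw": 0,"linear": [-133,-307,0],"turn": [0,0,-0.24]}
  ]
}}

```text
time_s: 2.1
ee_pos: [0.5082, -0.1518, 0.2046]
eef_rot: [-3.142, -0.001, -2.799]
force: [-0.8, 1.4, -0.7]
grip_width: 0.0006
```

```bash
python3 - <<'E'
from h import *
st();o=get_obs()
p=pol(.16,230)
rows([[*p,z,200] for z in (.165,.12,.08,.052,.052)])
cv2.imwrite('pics/s1.png',vision.camera('scene'));cv2.imwrite('pics/t1.png',vision.camera('top')[90:290,230:430].repeat(3,0).repeat(3,1))
E
```

```text
2.1 [ 0.5082 -0.1518  0.2046] [-1.800e+02 -1.000e-01 -1.604e+02] [-0.8  1.4 -0.7] 0.001 [ -21.   15.   90.   -0.   75. -130.]
{"claw": 0, "linear": [0, 2, 40], "turn": [0.0, 0.0, -0.01]}
{"claw": 0, "linear": [0, 2, 85], "turn": [0.0, 0.0, -0.01]}
{"claw": 0, "linear": [0, 2, 125], "turn": [0.0, 0.0, -0.01]}
{"claw": 0, "linear": [0, 2, 153], "turn": [0.0, 0.0, -0.01]}
{"claw": 0, "linear": [0, 2, 153], "turn": [0.0, 0.0, -0.01]}
```

View pics/s1.png

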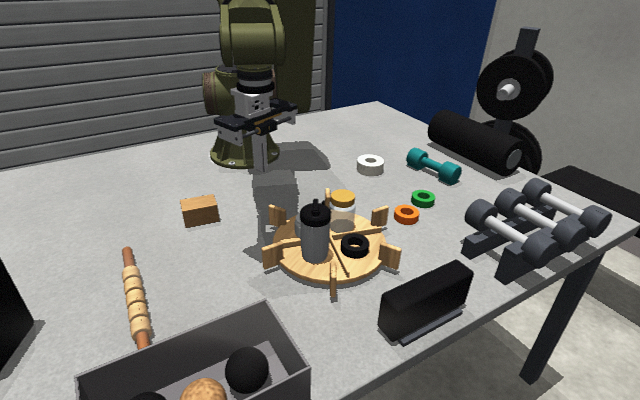

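View pics/t1.png

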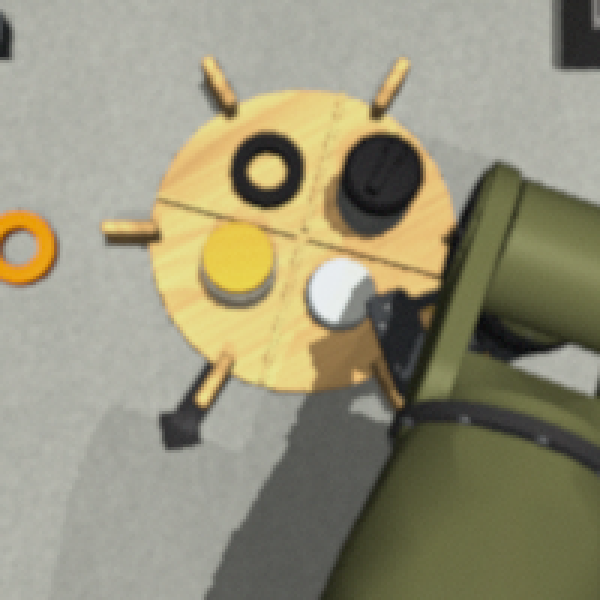

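{"api": "play_rows", "payload": {
  "moves": [
    {"claw": 0,"linear": [0,2,40],"turn": [0,0,0]},
    {"claw": 0,"linear": [0,2,85],"turn": [0,0,0]},
    {"claw": 0,"linear": [0,2,125],"turn": [0,0,0]},
    {"claw": 0,"linear": [0,2,153],"turn": [0,0,0]},
    {"claw": 0,"linear": [0,2,153],"turn": [0,0,0]}
  ]
}}

```text
time_s: 2.82
ee_pos: [0.5054, -0.1465, 0.0509]
eef_rot: [3.139, -0.004, -2.797]
force: [0.2, 0.2, -0.0]
grip_width: 0.0004
```

```bash
cat >> h.py <<'E'
def arc(a1,n=8,acc=0):
    o=get_obs(); d=o['ee_pos'][:2]-C; a0=np.degrees(np.arctan2(d[1],d[0]))%360
    print('a0',a0,'r',np.hypot(*d)); y0=np.degrees(o['eef_rot'][2])%360
    # yaw goes linearly to 66 at a=66 
    T=[]
    for k in range(1,n+1):
        a=a0+(a1-a0)*k/n; yaw=y0+(66-y0)*(a0-a)/(a0-66) if a0>70 else y0
        T.append([*pol(.16,a),.052,yaw])
    rows(T)
E
python3 - <<'E'
from h import *
st(); arc(212)
E
```

```text
2.825 [ 0.5054 -0.1465  0.0509] [ 179.9   -0.2 -160.2] [ 0.2  0.2 -0. ] 0.0 [ -20.   25.   99.   -0.   56. -130.]
a0 228.48177560923344 r 0.15869722035296507
{"claw": 0, "linear": [4, 4, -1], "turn": [0.0, 0.0, 0.03]}
{"claw": 0, "linear": [6, 10, -1], "turn": [0.0, 0.0, 0.06]}
{"claw": 0, "linear": [9, 15, -1], "turn": [0.0, 0.0, 0.09]}
{"claw": 0, "linear": [11, 20, -1], "turn": [0.0, 0.0, 0.12]}
{"claw": 0, "linear": [13, 26, -1], "turn": [0.0, 0.0, 0.15]}
{"claw": 0, "linear": [14, 31, -1], "turn": [0.0, 0.0, 0.18]}
{"claw": 0, "linear": [16, 37, -1], "turn": [0.0, 0.0, 0.21]}
{"claw": 0, "linear": [17, 42, -1], "turn": [0.0, 0.0, 0.24]}
```

{"api": "play_rows", "payload": {
  "moves": [
    {"claw": 0,"linear": [4,4,-1],"turn": [0,0,0.03]},
    {"claw": 0,"linear": [6,10,-1],"turn": [0,0,0.06]},
    {"claw": 0,"linear": [9,15,-1],"turn": [0,0,0.09]},
    {"claw": 0,"linear": [11,20,-1],"turn": [0,0,0.12]},
    {"claw": 0,"linear": [13,26,-1],"turn": [0,0,0.15]},
    {"claw": 0,"linear": [14,31,-1],"turn": [0,0,0.18]},
    {"claw": 0,"linear": [16,37,-1],"turn": [0,0,0.21]},
    {"claw": 0,"linear": [17,42,-1],"turn": [0,0,0.24]}
  ]
}}

```text
time_s: 3.82
ee_pos: [0.475, -0.1125, 0.0521]
eef_rot: [3.14, -0.004, -3.039]
force: [-0.4, -1.1, -0.1]
grip_width: 0.0004
```

```bash
python3 - <<'E'
from h import *
st(); arc(190)
E
```

```text
3.825 [ 0.475  -0.1125  0.0521] [ 179.9   -0.2 -174.1] [-0.4 -1.1 -0.1] 0.0 [ -18.   21.  105.   -0.   54. -113.]
a0 212.009755242897 r 0.15989313652820475
{"claw": 0, "linear": [3, 7, 0], "turn": [0.0, 0.0, 0.04]}
{"claw": 0, "linear": [6, 14, 0], "turn": [0.0, 0.0, 0.08]}
{"claw": 0, "linear": [9, 21, 0], "turn": [0.0, 0.0, 0.12]}
{"claw": 0, "linear": [11, 29, 0], "turn": [0.0, 0.0, 0.16]}
{"claw": 0, "linear": [13, 36, 0], "turn": [0.0, 0.0, 0.2]}
{"claw": 0, "linear": [14, 44, 0], "turn": [0.0, 0.0, 0.24]}
{"claw": 0, "linear": [15, 51, 0], "turn": [0.0, 0.0, 0.28]}
{"claw": 0, "linear": [16, 59, 0], "turn": [0.0, 0.0, 0.32]}
```

{"api": "play_rows", "payload": {
  "moves": [
    {"claw": 0,"linear": [3,7,0],"turn": [0,0,0.04]},
    {"claw": 0,"linear": [6,14,0],"turn": [0,0,0.08]},
    {"claw": 0,"linear": [9,21,0],"turn": [0,0,0.12]},
    {"claw": 0,"linear": [11,29,0],"turn": [0,0,0.16]},
    {"claw": 0,"linear": [13,36,0],"turn": [0,0,0.2]},
    {"claw": 0,"linear": [14,44,0],"turn": [0,0,0.24]},
    {"claw": 0,"linear": [15,51,0],"turn": [0,0,0.28]},
    {"claw": 0,"linear": [16,59,0],"turn": [0,0,0.32]}
  ]
}}

```text
time_s: 4.82
ee_pos: [0.4529, -0.0551, 0.0522]
eef_rot: [-3.141, -0.004, 2.922]
force: [1.0, -0.9, -0.2]
grip_width: 0.0005
```

```bash
python3 - <<'E'
from h import *
st(); arc(168)
cv2.imwrite('pics/s2.png',vision.camera('scene'))
E
```

```text
4.825 [ 0.4529 -0.0551  0.0522] [-180.    -0.2  167.4] [ 1.  -0.9 -0.2] 0.0 [-12.  17. 110.  -0.  53. -89.]
a0 189.83889865215934 r 0.16007825910001308
{"claw": 0, "linear": [3, 7, 0], "turn": [0.0, 0.0, 0.04]}
{"claw": 0, "linear": [5, 14, 0], "turn": [0.0, 0.0, 0.08]}
{"claw": 0, "linear": [7, 22, 0], "turn": [0.0, 0.0, 0.12]}
{"claw": 0, "linear": [9, 29, 0], "turn": [0.0, 0.0, 0.16]}
{"claw": 0, "linear": [10, 37, 0], "turn": [0.0, 0.0, 0.2]}
{"claw": 0, "linear": [11, 44, 0], "turn": [0.0, 0.0, 0.23]}
{"claw": 0, "linear": [12, 52, 0], "turn": [0.0, 0.0, 0.27]}
{"claw": 0, "linear": [12, 59, 0], "turn": [0.0, 0.0, 0.31]}
```

View pics/s2.png

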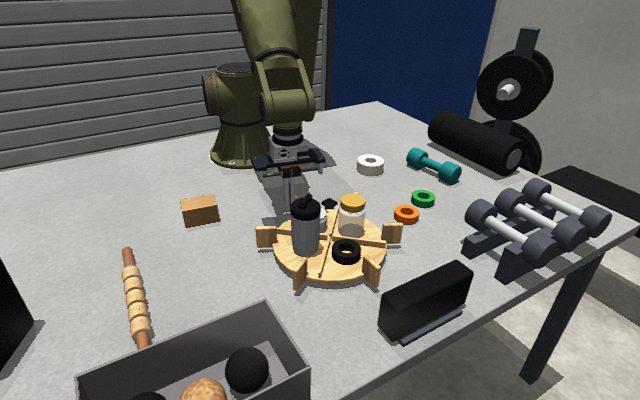

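Tray is turning, and everything stands (shaker at about (306,230)). Pushing on.

{"api": "play_rows", "payload": {
  "moves": [
    {"claw": 0,"linear": [3,7,0],"turn": [0,0,0.04]},
    {"claw": 0,"linear": [5,14,0],"turn": [0,0,0.08]},
    {"claw": 0,"linear": [7,22,0],"turn": [0,0,0.12]},
    {"claw": 0,"linear": [9,29,0],"turn": [0,0,0.16]},
    {"claw": 0,"linear": [10,37,0],"turn": [0,0,0.2]},
    {"claw": 0,"linear": [11,44,0],"turn": [0,0,0.23]},
    {"claw": 0,"linear": [12,52,0],"turn": [0,0,0.27]},
    {"claw": 0,"linear": [12,59,0],"turn": [0,0,0.31]}
  ]
}}

```text
time_s: 5.88
ee_pos: [0.4537, 0.006, 0.0522]
eef_rot: [-3.14, -0.005, 2.609]
force: [-0.9, -1.5, 0.5]
grip_width: 0.0006
```

```bash
python3 - <<'E'
from h import *
st(); arc(146)
E
```

```text
5.875 [0.4537 0.006  0.0522] [-179.9   -0.3  149.5] [-0.9 -1.5  0.5] 0.001 [ -4.  17. 111.   0.  53. -63.]
a0 167.8659738015827 r 0.16046166632146772
{"claw": 0, "linear": [2, 7, 0], "turn": [0.0, 0.0, 0.04]}
{"claw": 0, "linear": [4, 15, 0], "turn": [0.0, 0.0, 0.08]}
{"claw": 0, "linear": [5, 22, 0], "turn": [0.0, 0.0, 0.12]}
{"claw": 0, "linear": [6, 30, 0], "turn": [0.0, 0.0, 0.16]}
{"claw": 0, "linear": [7, 37, 0], "turn": [0.0, 0.0, 0.2]}
{"claw": 0, "linear": [8, 45, 0], "turn": [0.0, 0.0, 0.23]}
{"claw": 0, "linear": [8, 53, 0], "turn": [0.0, 0.0, 0.27]}
{"claw": 0, "linear": [7, 60, 0], "turn": [0.0, 0.0, 0.31]}
```

{"api": "play_rows", "payload": {
  "moves": [
    {"claw": 0,"linear": [2,7,0],"turn": [0,0,0.04]},
    {"claw": 0,"linear": [4,15,0],"turn": [0,0,0.08]},
    {"claw": 0,"linear": [5,22,0],"turn": [0,0,0.12]},
    {"claw": 0,"linear": [6,30,0],"turn": [0,0,0.16]},
    {"claw": 0,"linear": [7,37,0],"turn": [0,0,0.2]},
    {"claw": 0,"linear": [8,45,0],"turn": [0,0,0.23]},
    {"claw": 0,"linear": [8,53,0],"turn": [0,0,0.27]},
    {"claw": 0,"linear": [7,60,0],"turn": [0,0,0.31]}
  ]
}}

```text
time_s: 6.88
ee_pos: [0.478, 0.0615, 0.052]
eef_rot: [-3.138, -0.004, 2.298]
force: [-1.2, -0.9, 0.1]
grip_width: 0.0004
```

```bash
python3 - <<'E'
from h import *
st(); arc(124)
E
```

```text
6.875 [0.478  0.0615 0.052 ] [-179.8   -0.3  131.7] [-1.2 -0.9  0.1] 0.0 [  3.  20. 106.   0.  54. -39.]
a0 146.0748201786408 r 0.15979621742117273
{"claw": 0, "linear": [2, 7, 0], "turn": [0.0, 0.0, 0.04]}
{"claw": 0, "linear": [3, 15, 0], "turn": [0.0, 0.0, 0.08]}
{"claw": 0, "linear": [4, 23, 0], "turn": [0.0, 0.0, 0.12]}
{"claw": 0, "linear": [5, 30, 0], "turn": [0.0, 0.0, 0.16]}
{"claw": 0, "linear": [5, 38, 0], "turn": [0.0, 0.0, 0.2]}
{"claw": 0, "linear": [5, 46, 0], "turn": [0.0, 0.0, 0.24]}
{"claw": 0, "linear": [5, 53, 0], "turn": [0.0, 0.0, 0.28]}
{"claw": 0, "linear": [4, 61, 0], "turn": [0.0, 0.0, 0.32]}
```

{"api": "play_rows", "payload": {
  "moves": [
    {"claw": 0,"linear": [2,7,0],"turn": [0,0,0.04]},
    {"claw": 0,"linear": [3,15,0],"turn": [0,0,0.08]},
    {"claw": 0,"linear": [4,23,0],"turn": [0,0,0.12]},
    {"claw": 0,"linear": [5,30,0],"turn": [0,0,0.16]},
    {"claw": 0,"linear": [5,38,0],"turn": [0,0,0.2]},
    {"claw": 0,"linear": [5,46,0],"turn": [0,0,0.24]},
    {"claw": 0,"linear": [5,53,0],"turn": [0,0,0.28]},
    {"claw": 0,"linear": [4,61,0],"turn": [0,0,0.32]}
  ]
}}

```text
time_s: 7.88
ee_pos: [0.5208, 0.1051, 0.0517]
eef_rot: [-3.136, -0.003, 1.976]
force: [-0.8, -1.4, 0.5]
grip_width: 0.0004
```

```bash
python3 - <<'E'
from h import *
st(); arc(102)
E
```

```text
7.875 [0.5208 0.1051 0.0517] [-179.7   -0.2  113.2] [-0.8 -1.4  0.5] 0.0 [  7.  25.  98.   0.  57. -16.]
a0 124.05329015357142 r 0.1602942741112979
{"claw": 0, "linear": [1, 8, 0], "turn": [-0.01, 0.0, 0.04]}
{"claw": 0, "linear": [2, 15, 0], "turn": [-0.01, 0.0, 0.08]}
{"claw": 0, "linear": [2, 23, 0], "turn": [-0.01, 0.0, 0.12]}
{"claw": 0, "linear": [3, 31, 0], "turn": [-0.01, 0.0, 0.16]}
{"claw": 0, "linear": [2, 38, -1], "turn": [-0.01, 0.0, 0.2]}
{"claw": 0, "linear": [2, 46, -1], "turn": [-0.01, 0.0, 0.23]}
{"claw": 0, "linear": [1, 54, -1], "turn": [-0.01, 0.0, 0.27]}
{"claw": 0, "linear": [-1, 61, -1], "turn": [-0.01, 0.0, 0.31]}
```

{"api": "play_rows", "payload": {
  "moves": [
    {"claw": 0,"linear": [1,8,0],"turn": [0,0,0.04]},
    {"claw": 0,"linear": [2,15,0],"turn": [0,0,0.08]},
    {"claw": 0,"linear": [2,23,0],"turn": [0,0,0.12]},
    {"claw": 0,"linear": [3,31,0],"turn": [0,0,0.16]},
    {"claw": 0,"linear": [2,38,0],"turn": [0,0,0.2]},
    {"claw": 0,"linear": [2,46,0],"turn": [0,0,0.23]},
    {"claw": 0,"linear": [1,54,0],"turn": [0,0,0.27]},
    {"claw": 0,"linear": [-1,61,0],"turn": [0,0,0.31]}
  ]
}}

```text
time_s: 8.88
ee_pos: [0.5775, 0.1285, 0.0512]
eef_rot: [-3.135, -0.002, 1.665]
force: [-0.5, 0.5, -0.4]
grip_width: 0.0006
```

```bash
python3 - <<'E'
from h import *
st(); arc(80)
cv2.imwrite('pics/s3.png',vision.camera('scene'));cv2.imwrite('pics/t3.png',cv2.resize(vision.camera('top')[90:250,250:420],None,fx=3.5,fy=3.5,interpolation=cv2.INTER_CUBIC))
E
```

```text
8.875 [0.5775 0.1285 0.0512] [-1.796e+02 -1.000e-01  9.540e+01] [-0.5  0.5 -0.4] 0.001 [ 9. 32. 88.  0. 60.  3.]
a0 101.96850863356849 r 0.15966676872945437
{"claw": 0, "linear": [1, 8, -1], "turn": [-0.01, 0.0, 0.04]}
{"claw": 0, "linear": [1, 15, -1], "turn": [-0.01, 0.0, 0.08]}
{"claw": 0, "linear": [1, 23, -1], "turn": [-0.01, 0.0, 0.12]}
{"claw": 0, "linear": [1, 31, -1], "turn": [-0.01, 0.0, 0.16]}
{"claw": 0, "linear": [0, 38, -1], "turn": [-0.01, 0.0, 0.2]}
{"claw": 0, "linear": [-1, 46, -1], "turn": [-0.01, 0.0, 0.24]}
{"claw": 0, "linear": [-2, 53, -1], "turn": [-0.01, 0.0, 0.27]}
{"claw": 0, "linear": [-4, 61, -1], "turn": [-0.01, 0.0, 0.31]}
```

View pics/s3.png

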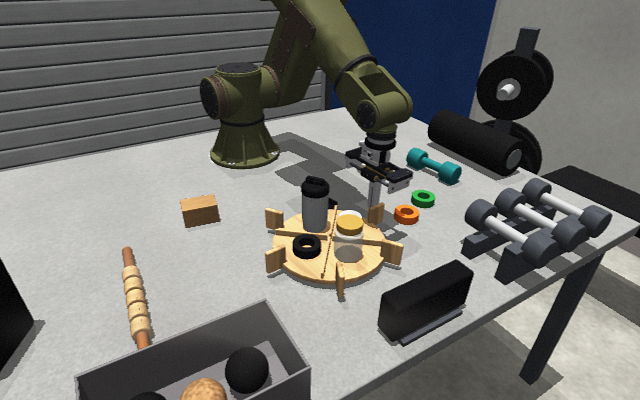

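View pics/t3.png

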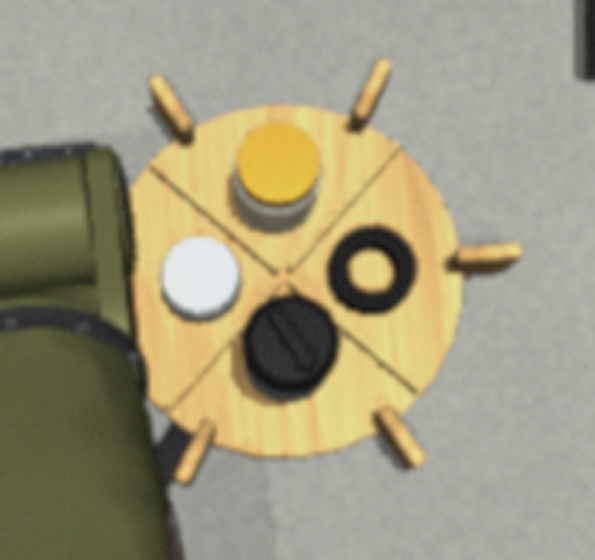

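{"api": "play_rows", "payload": {
  "moves": [
    {"claw": 0,"linear": [1,8,0],"turn": [0,0,0.04]},
    {"claw": 0,"linear": [1,15,0],"turn": [0,0,0.08]},
    {"claw": 0,"linear": [1,23,0],"turn": [0,0,0.12]},
    {"claw": 0,"linear": [1,31,0],"turn": [0,0,0.16]},
    {"claw": 0,"linear": [0,38,0],"turn": [0,0,0.2]},
    {"claw": 0,"linear": [-1,46,0],"turn": [0,0,0.24]},
    {"claw": 0,"linear": [-2,51,0],"turn": [0,0,0.27]},
    {"claw": 0,"linear": [-3,54,0],"turn": [0,0,0.28]}
  ]
}}

```text
time_s: 9.98
ee_pos: [0.6318, 0.1305, 0.0508]
eef_rot: [-3.135, 0.0, 1.386]
force: [-1.1, 0.3, -0.4]
grip_width: 0.0005
```

```bash
python3 - <<'E'
from h import *
st(); arc(72)
cv2.imwrite('pics/top4.png',vision.camera('top'));cv2.imwrite('pics/t4.png',cv2.resize(cv2.imread('pics/top4.png')[90:250,250:420],None,fx=3.5,fy=3.5,interpolation=cv2.INTER_CUBIC))
E
```

```text
9.975 [0.6318 0.1305 0.0508] [-179.6    0.    79.4] [-1.1  0.3 -0.4] 0.0 [ 8. 38. 78.  0. 64. 19.]
a0 82.37300347089453 r 0.15964776129047864
{"claw": 0, "linear": [0, 4, -1], "turn": [-0.01, 0.0, 0.02]}
{"claw": 0, "linear": [1, 7, -1], "turn": [-0.01, 0.0, 0.04]}
{"claw": 0, "linear": [1, 11, -1], "turn": [-0.01, 0.0, 0.06]}
{"claw": 0, "linear": [0, 14, -1], "turn": [-0.01, 0.0, 0.07]}
{"claw": 0, "linear": [0, 18, -1], "turn": [-0.01, 0.0, 0.09]}
{"claw": 0, "linear": [0, 22, -1], "turn": [-0.01, 0.0, 0.11]}
{"claw": 0, "linear": [0, 25, -1], "turn": [-0.01, 0.0, 0.13]}
{"claw": 0, "linear": [-1, 29, -1], "turn": [-0.01, 0.0, 0.15]}
```

View pics/t4.png

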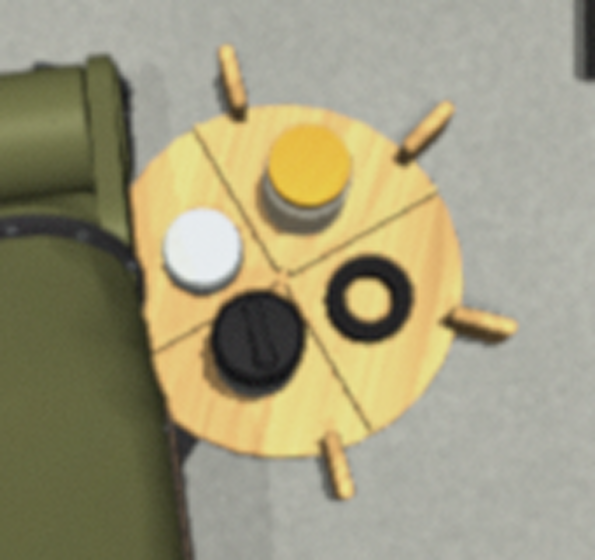

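```bash
python3 - <<'E'
from h import *
def fit(P,ang0):
    B=back(cr(P),.074); an=np.radians(ang0)
    f=lambda p:(np.c_[p[1]*np.cos(an+p[0])+C[0],p[1]*np.sin(an+p[0])+C[1]]-B).ravel()
    s=least_squares(f,[0,.178]); return np.degrees(s.x[0]),s.x[1],abs(s.fun).max()
print(fit([(226,47),(447,106),(515,327),(345,494)],[15,-45,-105,-165]))
b=back(cr((257,342)),.171)[0]; d=b-C; print(b,np.hypot(*d),np.degrees(np.arctan2(d[1],d[0]))%360)
E
```

```text
(np.float64(0.45831809735160794), np.float64(0.17438590793457875), np.float64(0.002182612872497089))
[ 0.53940159 -0.00569716] 0.07452072604798773 162.82698922736378
```

```bash
python3 - <<'E'
from h import *
r=Ro.from_euler('z',-134.6+0.0,degrees=True).as_matrix()[:2,:2]
m0=back(cr((376,203)),.171)[0]-C;m1=back(cr((257,342)),.171)[0]-C
d0=np.linalg.solve(r-np.eye(2),m1-m0); print('e',m0-d0,'d0',d0,np.hypot(*d0),np.degrees(np.arctan2(d0[1],d0[0])),np.degrees(np.arctan2(*(r@d0)[::-1])))
m3=back(cr((290,342)),.171)[0]-C; print(m3-(m0-d0))
E
```

```text
e [-0.00664524  0.00229301] d0 [ 0.03129229 -0.05980286] 0.06749510636966718 -62.37885139410576 163.02114860589427
[-0.0643127 -0.0023396]
```

{"api": "play_rows", "payload": {
  "moves": [
    {"claw": 0,"linear": [0,5,0],"turn": [0,0,0.03]},
    {"claw": 0,"linear": [1,10,0],"turn": [0,0,0.06]},
    {"claw": 0,"linear": [1,15,0],"turn": [0,0,0.08]},
    {"claw": 0,"linear": [0,20,0],"turn": [0,0,0.1]},
    {"claw": 0,"linear": [0,25,0],"turn": [0,0,0.13]},
    {"claw": 0,"linear": [-1,29,0],"turn": [0,0,0.15]},
    {"claw": 0,"linear": [-1,33,0],"turn": [0,0,0.17]},
    {"claw": 0,"linear": [-1,35,0],"turn": [0,0,0.18]}
  ]
}}

```text
time_s: 11.02
ee_pos: [0.6665, 0.1228, 0.0506]
eef_rot: [-3.136, 0.001, 1.204]
force: [0.2, -0.2, -0.0]
grip_width: 0.0009
```

```bash
python3 - <<'E'
from h import *
st(); arc(67,2)
cv2.imwrite('pics/top5.png',vision.camera('top'));cv2.imwrite('pics/t5.png',cv2.resize(cv2.imread('pics/top5.png')[90:250,250:420],None,fx=3.5,fy=3.5,interpolation=cv2.INTER_CUBIC))
cv2.imwrite('pics/scene5.png',vision.camera('scene'))
cv2.imwrite('pics/s5.png',cv2.resize(cv2.imread('pics/scene5.png')[150:320,230:430],None,fx=3.5,fy=3.5,interpolation=cv2.INTER_CUBIC))
E
```

```text
11.025 [0.6665 0.1228 0.0506] [-1.797e+02  1.000e-01  6.900e+01] [ 0.2 -0.2 -0. ] 0.001 [ 7. 42. 71.  0. 67. 28.]
a0 69.63079256915442 r 0.16057844349159958
{"claw": 0, "linear": [-1, 4, -1], "turn": [-0.01, 0.0, 0.0]}
{"claw": 0, "linear": [-1, 7, -1], "turn": [-0.01, 0.0, 0.0]}
```

View pics/t5.png

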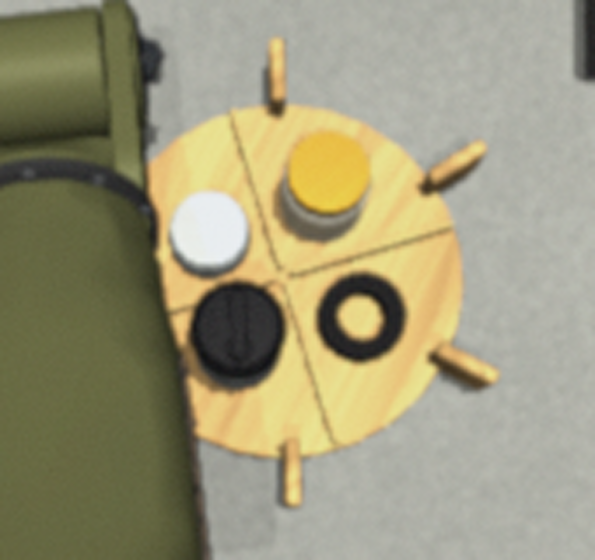

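View pics/s5.png

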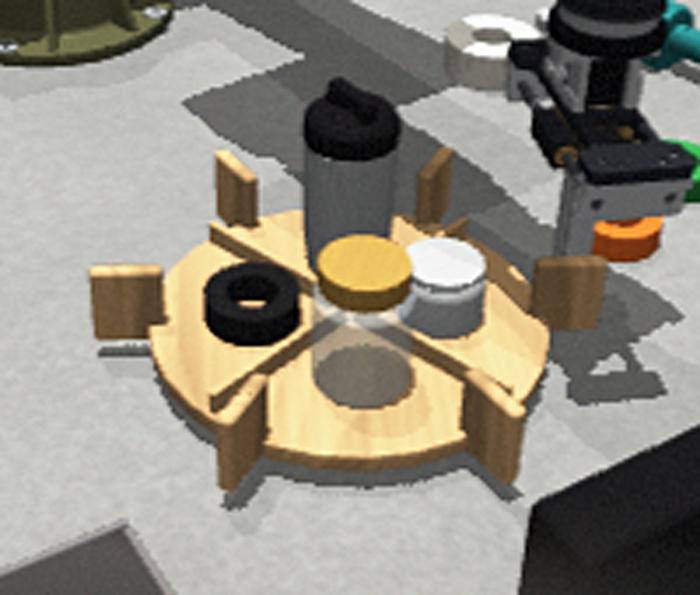

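```bash
python3 - <<'E'
from h import *
p=pol(.165,82)
q=pol(.16,76)
rows([[*q,.052,69],[*p,.052,69],[*p,.1,69],[*p,.15,69],[*p,.2,69],[p[0]-.05,p[1]+.04,.2,69],[p[0]-.1,p[1]+.08,.2,69],[p[0]-.14,p[1]+.12,.2,69]])
E
```

```text
{"claw": 0, "linear": [-2, -18, -1], "turn": [-0.01, 0.0, 0.0]}
{"claw": 0, "linear": [0, -35, -1], "turn": [-0.01, 0.0, 0.0]}
{"claw": 0, "linear": [0, -36, -49], "turn": [-0.01, 0.0, 0.0]}
{"claw": 0, "linear": [0, -36, -99], "turn": [-0.01, 0.0, 0.0]}
{"claw": 0, "linear": [0, -36, -149], "turn": [-0.01, 0.0, 0.0]}
{"claw": 0, "linear": [19, -97, -149], "turn": [-0.01, 0.0, 0.0]}
{"claw": 0, "linear": [39, -158, -149], "turn": [-0.01, 0.0, 0.0]}
{"claw": 0, "linear": [62, -210, -148], "turn": [-0.01, 0.0, 0.0]}
```

{"api": "play_rows", "payload": {
  "moves": [
    {"claw": 0,"linear": [-2,-18,0],"turn": [0,0,0]},
    {"claw": 0,"linear": [0,-35,0],"turn": [0,0,0]},
    {"claw": 0,"linear": [0,-36,-49],"turn": [0,0,0]},
    {"claw": 0,"linear": [0,-36,-99],"turn": [0,0,0]},
    {"claw": 0,"linear": [0,-36,-149],"turn": [0,0,0]},
    {"claw": 0,"linear": [19,-97,-149],"turn": [0,0,0]},
    {"claw": 0,"linear": [39,-158,-149],"turn": [0,0,0]},
    {"claw": 0,"linear": [62,-210,-149],"turn": [0,0,0]}
  ]
}}

```text
time_s: 12.12
ee_pos: [0.4917, 0.2566, 0.2011]
eef_rot: [-3.136, 0.001, 1.205]
force: [1.4, 0.7, 0.2]
grip_width: 0.0002
```

```bash
python3 - <<'E'
from h import *
st()
cv2.imwrite('pics/top6.png',vision.camera('top'));cv2.imwrite('pics/t6.png',cv2.resize(cv2.imread('pics/top6.png')[90:250,250:420],None,fx=3.5,fy=3.5,interpolation=cv2.INTER_CUBIC))
E
```

```text
12.125 [0.4917 0.2566 0.2011] [-179.7    0.    69. ] [1.4 0.7 0.2] 0.0 [24. 18. 87.  0. 76. 45.]
```

View pics/t6.png

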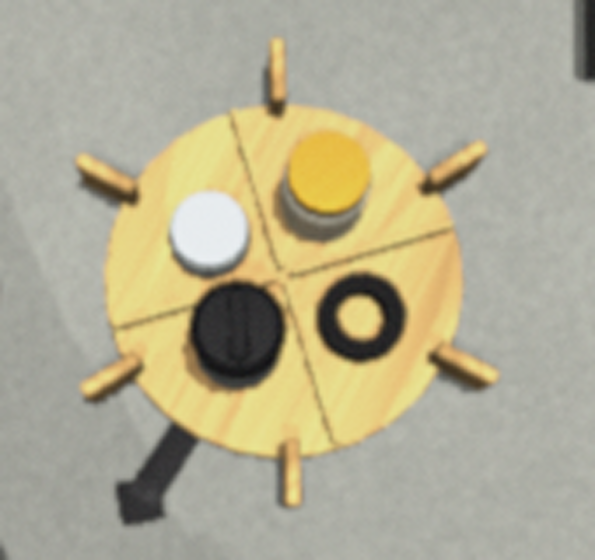

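```bash
python3 - <<'E'
from h import *
P=[(277,41),(482,146),(496,380),(291,504),(84,393),(79,160)]
B=back(cr(P),.074); an=np.radians([0,-60,-120,180,120,60])
f=lambda p:(np.c_[p[2]*np.cos(an+p[3])+p[0],p[2]*np.sin(an+p[3])+p[1]]-B).ravel()
s=least_squares(f,[.61,-.028,.178,0]); print('paddles',s.x[:3],np.degrees(s.x[3]),abs(s.fun).max())
im0=cv2.imread('pics/top0.png')
for n in('top0','top6'):
    im=cv2.imread(f'pics/{n}.png'); g=cv2.cvtColor(im,cv2.COLOR_BGR2GRAY).astype(float)
    yy,xx=np.mgrid[0:400,0:640]; W=back(np.c_[xx.ravel(),yy.ravel()],.011)-s.x[:2]; r=np.hypot(*W.T).reshape(400,640); a=np.degrees(np.arctan2(W[:,1],W[:,0])).reshape(400,640)%360
    for lo,hi in((.150,.18),(.185,.235),(.15,.235)):
        m=(r>lo)&(r<hi)&(abs(a-147.5)<14); w=np.clip(110-g,0,60)*m
        if n=='top0' and lo<.18: continue
        X=(w.ravel()[:,None]*W).sum(0)/w.sum(); print(n,'ptr',lo,np.degrees(np.arctan2(X[1],X[0])))
    # lid
    for th in (45,60):
        m=((g<th)).astype(np.uint8); m[:, :250]=0;m[:,420:]=0;m[:100]=0;m[222:]=0
        nl,lab,stt,cen=cv2.connectedComponentsWithStats(m)
        for i in range(1,nl):
            if stt[i,4]>150: 
                cnt=cv2.findContours((lab==i).astype(np.uint8),0,1)[0][0]
                print(n,th,stt[i],cen[i].round(2),(np.array(cen[i])-[250,90]+.5)*3.5, cv2.minEnclosingCircle(cnt))
E
```

```text
paddles [ 0.60955967 -0.02680516  0.17531192] 2.427410997525009 0.0015465975559709397
top0 ptr 0.185 147.38667812786863
top0 45 [308 135  22  24 263] [318.56 146.34] [241.70627376 198.93441065] ((318.75, 146.5), 11.718141555786133)
top0 45 [344 135  26  28 564] [356.55 148.47] [374.68617021 206.39450355] ((356.5, 148.5), 13.729630470275879)
top0 60 [307 135  24  24 300] [318.71 146.27] [242.22333333 198.70666667] ((318.5962219238281, 146.47071838378906), 12.021349906921387)
top0 60 [343 135  28  33 682] [355.73 150.5 ] [371.79545455 213.48973607] ((355.5454406738281, 150.88636779785156), 16.499183654785156)
top6 ptr 0.15 147.32494546721136
top6 ptr 0.185 147.38434223766367
top6 ptr 0.15 147.36655855810426
top6 45 [342 169  23  24 227] [352.83 180.46] [361.66409692 318.35352423] ((352.58770751953125, 180.34210205078125), 11.672802925109863)
top6 45 [305 171  26  27 290] [317.25 185.36] [237.11896552 335.51724138] ((317.3843994140625, 184.37283325195312), 13.44439697265625)
top6 60 [341 169  24  24 282] [352.81 180.28] [361.59219858 317.71808511] ((352.5561828613281, 180.21536254882812), 11.88704776763916)
top6 60 [305 171  26  28 584] [317.41 184.53] [237.67636986 332.59589041] ((317.8739318847656, 184.73512268066406), 14.132052421569824)
```

```bash
python3 - <<'E'
from h import *
C=np.array([.610,-.0272])
U=cr([(376,203),(257,342),(238,328)]); rot=np.radians([0,-134.7,-147.7])
def pred(p,rt): a=np.arctan2(p[1],p[0])+rt; r=np.hypot(p[0],p[1]); return proj(np.c_[C[0]+r*np.cos(a),C[1]+r*np.sin(a),p[2]+0*a])
s=least_squares(lambda p:((pred(p,rot)-U)).ravel(),[.03,-.06,.15]); 
a=np.degrees(np.arctan2(s.x[1],s.x[0])); print(s.x,np.hypot(*s.x[:2]),a,a-147.7+360,s.fun.reshape(-1,2)*3.5)
for z in(.15,.16,.165,.171):
    b=back(U,z)-C; print(z,np.hypot(*b.T),np.degrees(np.arctan2(b[:,1],b[:,0])), np.degrees(np.arctan2(b[:,1],b[:,0])-rot))
K,r,t=info(); print('cam',-cv2.Rodrigues(r)[0].T@t)
E
```

```text
[ 0.0311815  -0.06086754  0.14653641] 0.06838964200962018 -62.87463417275969 149.4253658272403 [[ 0.68089527  0.42507791]
 [ 0.87823808 -2.47540642]
 [-0.61377318  2.2084428 ]]
0.15 [0.06740222 0.07071762 0.06733169] [-63.00357596 162.49258461 149.30344139] [-63.00357596 297.19258461 297.00344139]
0.16 [0.06540255 0.07218475 0.06870125] [-64.60432009 162.76898655 150.00854315] [-64.60432009 297.46898655 297.70854315]
0.165 [0.06442275 0.07291893 0.06938982] [-65.44162923 162.90301505 150.35063065] [-65.44162923 297.60301505 298.05063065]
0.171 [0.06326576 0.07380046 0.07021929] [-66.48035609 163.06032817 150.75226204] [-66.48035609 297.76032817 298.45226204]
cam [0.40141745 0.00430954 1.08897906]
```

```bash
python3 - <<'E'
from h import *
C=np.array([.610,-.0272])
t=np.linspace(0,2*np.pi,721)
q=(proj(np.c_[C[0]+.14*np.cos(t),C[1]+.14*np.sin(t),0*t+.028],'scene')-[230,150]+.5)*3.5-.5
print('disc l/r pred',q[:,0].min(),q[:,0].max(),q[:,1].max())
g=cv2.cvtColor(cv2.imread('pics/scene5.png'),cv2.COLOR_BGR2GRAY)
for v in (188,198,204,210,215,220): print(v,g[v,308:350])
for a in (147.4,149,150,151):
  for z in (.06,.10,.131):
    S=C+.067*np.array([np.cos(np.radians(a)),np.sin(np.radians(a))])
    q=proj(np.c_[S[0]+.034*np.cos(t),S[1]+.034*np.sin(t),0*t+z],'scene'); print(a,z,q[:,0].min(),q[:,0].max(),q[:,1].mean())
S=C+.2*np.array([np.cos(np.radians(147.4)),np.sin(np.radians(147.4))])
im=cv2.imread('pics/s5.png')
def dr(P,c):
    q=((proj(P,'scene')-[230,150]+.5)*3.5-.5).round().astype(int); cv2.polylines(im,[q],False,c,1)
a=np.radians(149.4); S=C+.067*np.array([np.cos(a),np.sin(a)])
for z in(.028,.09,.146,.171): dr(np.c_[S[0]+.034*np.cos(t),S[1]+.034*np.sin(t),0*t+z],(0,255,0))
dr(np.c_[C[0]+.14*np.cos(t),C[1]+.14*np.sin(t),0*t+.028],(0,0,255))
for k in range(6):
    a=np.radians(2.4+60*k); u=np.array([np.cos(a),np.sin(a)]); v=np.array([-u[1],u[0]])*.006
    dr([[*(C+r*u+s*v),.074] for r,s in((.128,1),(.178,1),(.178,-1),(.128,-1),(.128,1))],(255,0,0))
cv2.imwrite('pics/ov5.png',im)
E
```

```text
disc l/r pred 146.05557323606155 548.2357735964058 457.0024118197284
188 [104 107 107 108 108 107 107  97  62   5   9  10  13  17  19  26  23  26
  24  26  24  25  27  29  24  24  28  23  20  24  23  19  21  17   7  15
  61  91  87  88  83  83]
198 [192 196 179 105 103 105 103 108  98  72  80  77  82  83  86  82  79  87
  86  85  88  88  86  86  85  84  84  84  84  82  81  82  77  77  76  81
  83  83  88  87  85  83]
204 [181 181 176 175 178 178 180 173 133  64  73  78  82  81  86  81  85  85
  80  84  82  89  83  84  81  82  84  86  80  83  78  79  78  72  76  87
  90  91  89  90  79  65]
210 [172 173 178 192 201 211 222 221 164  61  75  79  80  79  82  79  87  82
  85  89  83  83  82  86  82  82  80  86  81  80  80  80  72  71  76  84
  82  86  87  88  67  64]
215 [227 228 226 217 213 212 216 210 163  63  71  78  82  81  82  81  83  87
  82  81  81  82  81  80  79  79  79  81  78  78  75  77  70 112 194 217
 207 210 212 214 191 102]
220 [227 226 229 228 228 227 226 229 221 130  66  75  77  70  95 164 201 204
 202 203 198 200 197 199 198 198 199 198 199 197 195 199 201 200 200 199
 206 201 227 246 246 244]
147.4 0.06 316.02200401044786 342.66291735705704 213.99079981162203
147.4 0.1 316.27750927704665 343.49951271670506 200.75935551399067
147.4 0.131 316.48328406388663 344.1734023440387 190.10139301183884
149 0.06 315.28882294191214 341.92949671211926 213.97358327511367
149 0.1 315.5283684250238 342.7500994842 200.7417417301518
149 0.131 315.72132285019427 343.41110689375506 190.08345855787087
150 0.06 314.83047189633504 341.47158431826256 213.96868694995283
150 0.1 315.06003130376587 342.2822203610887 200.73642650503945
150 0.131 315.24494209057485 342.93520001988264 190.07779621232808
151 0.06 314.3721735434299 341.01417713226226 213.96830343221757
151 0.1 314.59175136165504 341.81487088824065 200.73549295184392
151 0.131 314.7686222275502 342.45984290176693 190.0764027816456
```

View pics/ov5.png

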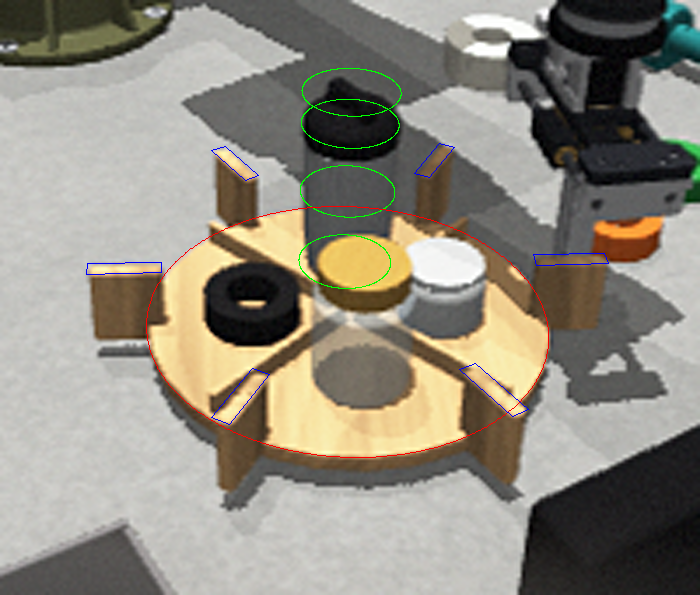

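```bash
python3 - <<'E'
from h import *
print(vision.camera_info('wrist')); st()
cv2.imwrite('pics/w7.png',vision.camera('wrist'))
E
```

```text
{'camera_matrix': array([[332.79545151,   0.        , 317.04734183],
       [  0.        , 332.79545151, 198.86181169],
       [  0.        ,   0.        ,   1.        ]]), 'mount': array([[ 5.56360992e-04, -9.63754064e-01, -2.66791670e-01,
         7.75220161e-02],
       [ 9.99999409e-01,  7.85368040e-04, -7.51676308e-04,
         1.03964459e-03],
       [ 9.33960748e-04, -2.66791094e-01,  9.63753931e-01,
        -1.79629051e-01],
       [ 0.00000000e+00,  0.00000000e+00,  0.00000000e+00,
         1.00000000e+00]])}
12.175 [0.4879 0.2608 0.2014] [-179.6   -0.    69.2] [-3.2  4.3 -0. ] 0.0 [24. 18. 87.  0. 76. 45.]
```

View pics/w7.png

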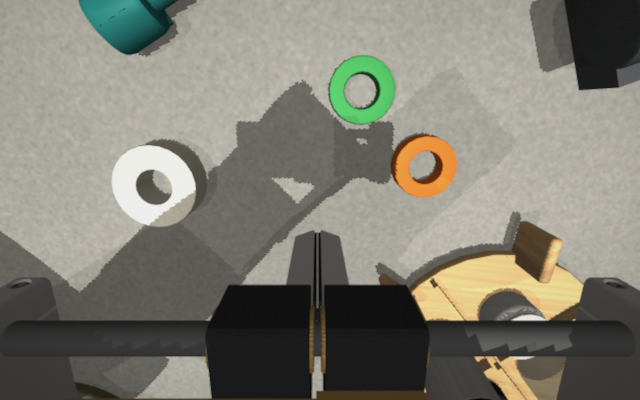

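```bash
python3 - <<'E'
from h import *
o=get_obs();a=o['ee_pos'];b=np.array([*pol(.19,147.4),.25])
rows([[*(a+(b-a)*min(1,k/8)),69-9.6*k] for k in range(1,9)])
E
```

```text
{"claw": 0, "linear": [-23, 3, -6], "turn": [-0.01, 0.0, 0.17]}
{"claw": 0, "linear": [-47, 7, -12], "turn": [-0.01, 0.0, 0.34]}
{"claw": 0, "linear": [-70, 10, -18], "turn": [-0.01, 0.0, 0.51]}
{"claw": 0, "linear": [-93, 14, -24], "turn": [-0.01, 0.0, 0.68]}
{"claw": 0, "linear": [-117, 17, -30], "turn": [-0.01, 0.0, 0.84]}
{"claw": 0, "linear": [-140, 21, -36], "turn": [0.0, 0.0, 1.01]}
{"claw": 0, "linear": [-163, 24, -43], "turn": [0.0, 0.0, 1.18]}
{"claw": 0, "linear": [-186, 28, -49], "turn": [0.0, 0.0, 1.35]}
```

{"api": "play_rows", "payload": {
  "moves": [
    {"claw": 0,"linear": [-23,3,-6],"turn": [0,0,0.17]},
    {"claw": 0,"linear": [-47,7,-12],"turn": [0,0,0.34]},
    {"claw": 0,"linear": [-70,10,-18],"turn": [0,0,0.51]},
    {"claw": 0,"linear": [-93,14,-24],"turn": [0,0,0.68]},
    {"claw": 0,"linear": [-117,17,-30],"turn": [0,0,0.84]},
    {"claw": 0,"linear": [-140,21,-36],"turn": [0,0,1.01]},
    {"claw": 0,"linear": [-163,24,-43],"turn": [0,0,1.18]},
    {"claw": 0,"linear": [-186,28,-49],"turn": [0,0,1.35]}
  ]
}}

```text
time_s: 13.22
ee_pos: [0.451, 0.0739, 0.2508]
eef_rot: [-3.14, 0.005, -0.146]
force: [0.1, 0.0, -0.5]
grip_width: 0.0004
```

{"api": "play_rows", "payload": {
  "moves": [
    {"claw": 0,"linear": [0,0,0],"turn": [0,0,0.15]},
    {"claw": 0,"linear": [0,0,0],"turn": [0,0,0.32]},
    {"claw": 0,"linear": [0,0,0],"turn": [0,0,0.32]},
    {"claw": 0,"linear": [0,0,0],"turn": [0,0,0.32]}
  ]
}}

```text
time_s: 13.72
ee_pos: [0.4512, 0.0737, 0.2509]
eef_rot: [3.141, 0.005, -0.463]
force: [0.0, -0.6, -0.6]
grip_width: 0.0002
```

```bash
python3 - <<'E'
from h import *
st(); o=get_obs(); cv2.imwrite('pics/w8.png',vision.camera('wrist')); np.savez('w8',p=o['ee_pos'],r=o['eef_rot'])
E
```

```text
13.725 [0.4512 0.0737 0.2509] [180.    0.3 -26.5] [ 0.  -0.6 -0.6] 0.0 [  5.   3.  97.   0.  80. 121.]
```

View pics/w8.png

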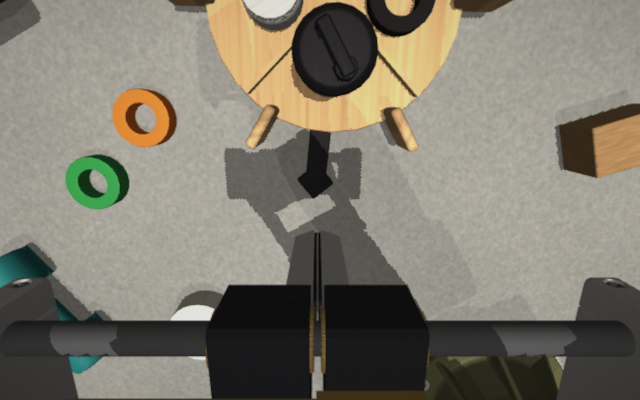

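```bash
cat >> h.py <<'E'
def wback(uv,z,p,r):
    i=vision.camera_info('wrist');K=i['camera_matrix'];M=i['mount']
    Rw=Ro.from_euler('xyz',r).as_matrix(); Rc=Rw@M[:3,:3]; c=Rw@M[:3,3]+p
    uv=np.atleast_2d(np.array(uv,float)); d=(Rc@np.linalg.inv(K)@np.c_[uv,np.ones(len(uv))].T).T
    return (c+d*((z-c[2])/d[:,2])[:,None])[:,:2]
def circ(P):
    s=least_squares(lambda q:np.hypot(P[:,0]-q[0],P[:,1]-q[1])-q[2],[*P.mean(0),.034],loss='soft_l1',f_scale=.001); return s.x
E
python3 - <<'E'
from h import *
C=np.array([.610,-.0272])
w=np.load('w8.npz'); B=lambda uv,z:wback(uv,z,w['p'],w['r'])
im=cv2.imread('pics/w8.png'); g=cv2.cvtColor(im,cv2.COLOR_BGR2GRAY)
def A(b): d=np.atleast_2d(b)-C; return np.hypot(*d.T).round(4),np.degrees(np.arctan2(d[:,1],d[:,0])).round(2)
print('tip',A(B((315,198),.011)))
# tray disc edge points by colour
hsv=cv2.cvtColor(im,cv2.COLOR_BGR2HSV)
m=((hsv[...,1]>70)&(hsv[...,2]>140)&(hsv[...,0]>8)&(hsv[...,0]<30)).astype(np.uint8)
pts=[]
for u in list(range(275,300,3))+list(range(335,388,3)):
    col=np.where(m[:170,u])[0]; pts.append((u,col.max()+.5))
for v in range(20,100,4):
    row=np.where(m[v,195:300])[0]; pts.append((195+row.min()-.5,v))
    row=np.where(m[v,380:470])[0]; pts.append((380+row.max()+.5,v))
Q=B(pts,.0275); s=least_squares(lambda q:np.hypot(Q[:,0]-q[0],Q[:,1]-q[1])-.14,C,loss='soft_l1',f_scale=.001); print('disc centre',s.x,np.median(abs(s.fun)))
C=s.x
# lid edge: dark
d=(g<75).astype(np.uint8); d[:, :285]=0; d[:,384:]=0; d[104:]=0
cnt=max(cv2.findContours(d,0,1)[0],key=cv2.contourArea)[:,0,:]
e=[]
for v in range(25,98,3):
    xs=cnt[cnt[:,1]==v][:,0]
    if len(xs)>1: e.append((xs.min()-.5,v)); e.append((xs.max()+.5,v)) if xs.max()<379 else 0
e=np.array(e); print(len(e))
for z in(.14,.147,.155):
    c=circ(B(e,z)); print('lid',z,c,A(c[:2]))
print('tip',A(B((315,198),.011)),A(B((315,183),.011)))
pe=B([(250,147),(272,108),(411,149),(390,110)],.074); print('paddles outer/inner',pe,A(pe))
o=im.copy()
for u,v in pts: cv2.circle(o,(int(u),int(v)),1,(255,0,0),-1)
for u,v in e: cv2.circle(o,(int(u),int(v)),1,(0,255,0),-1)
cv2.imwrite('pics/ov8.png',cv2.resize(o[:220,190:480],None,fx=2.6,fy=2.6,interpolation=cv2.INTER_CUBIC))
E
```

```text
tip (array([0.2261]), array([147.93]))
disc centre [ 0.61253828 -0.02717083] 0.0004341209659123879
43
lid 0.14 [0.55347675 0.00748613 0.03450258] (array([0.0685]), array([149.6]))
lid 0.147 [0.55272609 0.00822995 0.03367181] (array([0.0695]), array([149.38]))
lid 0.155 [0.55186821 0.00908004 0.03272233] (array([0.0707]), array([149.14]))
tip (array([0.2282]), array([148.28])) (array([0.2082]), array([147.78]))
paddles outer/inner [[ 0.51532926  0.12138433]
 [ 0.54010056  0.08122969]
 [ 0.43691195 -0.03132986]
 [ 0.48396372 -0.02704346]] (array([0.1775, 0.1304, 0.1757, 0.1286]), array([ 123.2 ,  123.75, -178.64,  179.94]))
```

View pics/ov8.png

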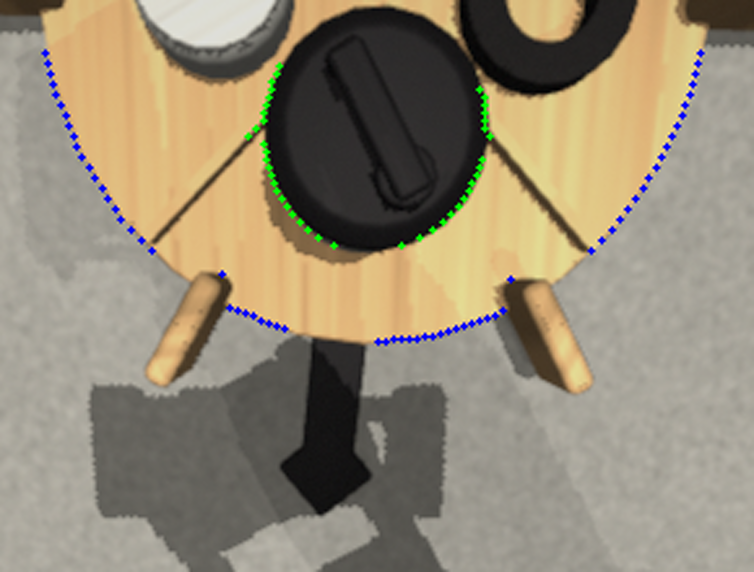

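```bash
python3 - <<'E'
from h import *
o=get_obs();a=o['ee_pos'];b=np.array([*pol(.165,80),.2])
mid=np.array([.48,.2,.23])
T=[]
for k in range(1,9):
    p=a+(mid-a)*k/4 if k<=4 else mid+(b-mid)*(k-4)/5
    T.append([*p,-26.5+9.6*k])
rows(T)
E
```

```text
{"claw": 0, "linear": [-8, -31, 5], "turn": [0.0, 0.0, -0.17]}
{"claw": 0, "linear": [-15, -63, 10], "turn": [0.0, 0.0, -0.34]}
{"claw": 0, "linear": [-23, -94, 16], "turn": [0.0, 0.0, -0.5]}
{"claw": 0, "linear": [-30, -126, 21], "turn": [0.0, 0.0, -0.67]}
{"claw": 0, "linear": [4, -128, 27], "turn": [0.0, 0.0, -0.84]}
{"claw": 0, "linear": [38, -131, 33], "turn": [0.0, 0.0, -1.01]}
{"claw": 0, "linear": [73, -134, 38], "turn": [0.0, 0.0, -1.17]}
{"claw": 0, "linear": [107, -136, 44], "turn": [0.0, 0.0, -1.34]}
```

{"api": "play_rows", "payload": {
  "moves": [
    {"claw": 0,"linear": [-8,-31,5],"turn": [0,0,-0.17]},
    {"claw": 0,"linear": [-15,-63,10],"turn": [0,0,-0.34]},
    {"claw": 0,"linear": [-23,-94,16],"turn": [0,0,-0.5]},
    {"claw": 0,"linear": [-30,-126,21],"turn": [0,0,-0.67]},
    {"claw": 0,"linear": [4,-128,27],"turn": [0,0,-0.84]},
    {"claw": 0,"linear": [38,-131,33],"turn": [0,0,-1.01]},
    {"claw": 0,"linear": [73,-134,38],"turn": [0,0,-1.17]},
    {"claw": 0,"linear": [107,-136,44],"turn": [0,0,-1.34]}
  ]
}}

```text
time_s: 14.78
ee_pos: [0.6085, 0.1473, 0.206]
eef_rot: [-3.137, 0.001, 0.885]
force: [-0.0, 0.6, 0.2]
grip_width: 0.0005
```

```bash
python3 - <<'E'
from h import *
st(); p=pol(.165,80)
rows([[*p,.2,60],[*p,.2,69],[*p,.16,69],[*p,.12,69],[*p,.08,69],[*p,.052,69],[*p,.052,69]])
E
```

```text
14.775 [0.6085 0.1473 0.206 ] [-1.797e+02  1.000e-01  5.070e+01] [-0.   0.6  0.2] 0.0 [10. 27. 73.  0. 80. 49.]
{"claw": 0, "linear": [10, 32, 6], "turn": [0.0, 0.0, -0.16]}
{"claw": 0, "linear": [10, 32, 6], "turn": [0.0, 0.0, -0.32]}
{"claw": 0, "linear": [10, 32, 46], "turn": [0.0, 0.0, -0.32]}
{"claw": 0, "linear": [10, 32, 86], "turn": [0.0, 0.0, -0.32]}
{"claw": 0, "linear": [10, 32, 126], "turn": [0.0, 0.0, -0.32]}
{"claw": 0, "linear": [10, 32, 154], "turn": [0.0, 0.0, -0.32]}
{"claw": 0, "linear": [10, 32, 154], "turn": [0.0, 0.0, -0.32]}
```

{"api": "play_rows", "payload": {
  "moves": [
    {"claw": 0,"linear": [10,32,6],"turn": [0,0,-0.16]},
    {"claw": 0,"linear": [10,32,6],"turn": [0,0,-0.32]},
    {"claw": 0,"linear": [10,32,6],"turn": [0,0,-0.32]},
    {"claw": 0,"linear": [10,32,46],"turn": [0,0,-0.32]},
    {"claw": 0,"linear": [10,32,86],"turn": [0,0,-0.32]},
    {"claw": 0,"linear": [10,32,126],"turn": [0,0,-0.32]},
    {"claw": 0,"linear": [10,32,154],"turn": [0,0,-0.32]},
    {"claw": 0,"linear": [10,32,154],"turn": [0,0,-0.32]}
  ]
}}

```text
time_s: 15.78
ee_pos: [0.6377, 0.1352, 0.0502]
eef_rot: [-3.134, 0.002, 1.203]
force: [-0.2, 0.2, 0.3]
grip_width: 0.0003
```

```bash
python3 - <<'E'
from h import *
st()
rows([[*pol(.16,a),.052,69] for a in (77,74,72,71,70,69.2,68.4,67.8)])
E
```

```text
15.775 [0.6377 0.1352 0.0502] [-1.796e+02  1.000e-01  6.890e+01] [-0.2  0.2  0.3] 0.0 [ 9. 39. 77.  0. 65. 30.]
{"claw": 0, "linear": [-3, 11, -2], "turn": [-0.01, 0.0, 0.0]}
{"claw": 0, "linear": [-2, 19, -2], "turn": [-0.01, 0.0, 0.0]}
{"claw": 0, "linear": [-2, 25, -2], "turn": [-0.01, 0.0, 0.0]}
{"claw": 0, "linear": [-2, 27, -2], "turn": [-0.01, 0.0, 0.0]}
{"claw": 0, "linear": [-2, 30, -2], "turn": [-0.01, 0.0, 0.0]}
{"claw": 0, "linear": [-2, 32, -2], "turn": [-0.01, 0.0, 0.0]}
{"claw": 0, "linear": [-2, 35, -2], "turn": [-0.01, 0.0, 0.0]}
{"claw": 0, "linear": [-2, 36, -2], "turn": [-0.01, 0.0, 0.0]}
```

{"api": "play_rows", "payload": {
  "moves": [
    {"claw": 0,"linear": [-3,11,0],"turn": [0,0,0]},
    {"claw": 0,"linear": [-2,19,0],"turn": [0,0,0]},
    {"claw": 0,"linear": [-2,25,0],"turn": [0,0,0]},
    {"claw": 0,"linear": [-2,27,0],"turn": [0,0,0]},
    {"claw": 0,"linear": [-2,30,0],"turn": [0,0,0]},
    {"claw": 0,"linear": [-2,32,0],"turn": [0,0,0]},
    {"claw": 0,"linear": [-2,35,0],"turn": [0,0,0]},
    {"claw": 0,"linear": [-2,36.5,0],"turn": [0,0,0]}
  ]
}}

```text
time_s: 16.77
ee_pos: [0.6711, 0.1201, 0.0499]
eef_rot: [-3.134, 0.002, 1.203]
force: [-1.3, 0.2, -0.7]
grip_width: 0.0003
```

```bash
python3 - <<'E'
from h import *
st(); o=get_obs(); d=o['ee_pos'][:2]-C; print(np.degrees(np.arctan2(d[1],d[0])),np.hypot(*d))
E
```

```text
16.775 [0.6711 0.1201 0.0499] [-1.795e+02  1.000e-01  6.890e+01] [-1.3  0.2 -0.7] 0.0 [ 7. 43. 70.  0. 67. 28.]
67.73160839462932 0.15974382987927083
```

Now back off, lift and return to the wrist-view pose to check.

{"api": "play_rows", "payload": {
  "moves": [
    {"claw": 0,"linear": [-2,-18,0],"turn": [0,0,0]},
    {"claw": 0,"linear": [0,-36,0],"turn": [0,0,0]},
    {"claw": 0,"linear": [0,-38,-49],"turn": [0,0,0]},
    {"claw": 0,"linear": [0,-38,-99],"turn": [0,0,0]},
    {"claw": 0,"linear": [0,-38,-149],"turn": [0,0,0]},
    {"claw": 0,"linear": [19,-97,-160],"turn": [0,0,0]},
    {"claw": 0,"linear": [39,-158,-180],"turn": [0,0,0]},
    {"claw": 0,"linear": [62,-210,-180],"turn": [0,0,0]}
  ]
}}

```text
time_s: 17.77
ee_pos: [0.4978, 0.2542, 0.233]
eef_rot: [-3.136, -0.0, 1.203]
force: [0.1, 1.0, 0.5]
grip_width: 0.0006
```

```bash
python3 - <<'E'
from h import *
st()
cv2.imwrite('pics/top9.png',vision.camera('top'));cv2.imwrite('pics/t9.png',cv2.resize(cv2.imread('pics/top9.png')[90:250,250:420],None,fx=3.5,fy=3.5,interpolation=cv2.INTER_CUBIC))
o=get_obs();a=o['ee_pos'];b=np.array([.451,.074,.25])
rows([[*(a+(b-a)*min(1,k/8)),69-9.6*k] for k in range(1,9)])
E
```

```text
17.775 [0.4978 0.2542 0.233 ] [-179.7   -0.    68.9] [0.1 1.  0.5] 0.001 [23. 17. 83.  0. 80. 44.]
{"claw": 0, "linear": [-23, 3, -2], "turn": [-0.01, 0.0, 0.17]}
{"claw": 0, "linear": [-47, 6, -4], "turn": [-0.01, 0.0, 0.34]}
{"claw": 0, "linear": [-70, 10, -7], "turn": [-0.01, 0.0, 0.5]}
{"claw": 0, "linear": [-94, 13, -9], "turn": [-0.01, 0.0, 0.67]}
{"claw": 0, "linear": [-117, 16, -11], "turn": [-0.01, 0.0, 0.84]}
{"claw": 0, "linear": [-141, 19, -13], "turn": [-0.01, 0.0, 1.01]}
{"claw": 0, "linear": [-164, 23, -15], "turn": [-0.01, 0.0, 1.18]}
{"claw": 0, "linear": [-188, 26, -17], "turn": [-0.01, 0.0, 1.34]}
```

View pics/t9.png

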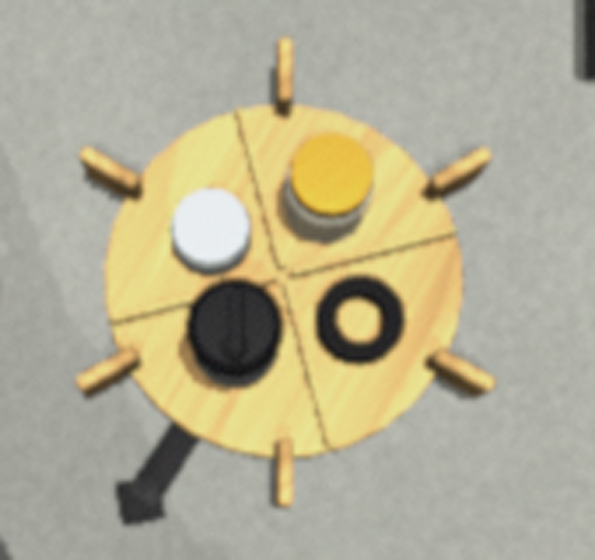

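{"api": "play_rows", "payload": {
  "moves": [
    {"claw": 0,"linear": [-23,3,-2],"turn": [0,0,0.17]},
    {"claw": 0,"linear": [-47,6,-4],"turn": [0,0,0.34]},
    {"claw": 0,"linear": [-70,10,-7],"turn": [0,0,0.5]},
    {"claw": 0,"linear": [-94,13,-9],"turn": [0,0,0.67]},
    {"claw": 0,"linear": [-117,16,-11],"turn": [0,0,0.84]},
    {"claw": 0,"linear": [-141,19,-13],"turn": [0,0,1.01]},
    {"claw": 0,"linear": [-164,23,-15],"turn": [0,0,1.18]},
    {"claw": 0,"linear": [-188,26,-17],"turn": [0,0,1.34]}
  ]
}}

```text
time_s: 18.82
ee_pos: [0.451, 0.0728, 0.2499]
eef_rot: [-3.139, 0.007, -0.139]
force: [0.7, -0.6, -0.2]
grip_width: 0.0002
```

{"api": "play_rows", "payload": {
  "moves": [
    {"claw": 0,"linear": [20,0,0],"turn": [0,0,0.15]},
    {"claw": 0,"linear": [20,0,0],"turn": [0,0,0.32]},
    {"claw": 0,"linear": [20,0,0],"turn": [0,0,0.36]},
    {"claw": 0,"linear": [20,0,0],"turn": [0,0,0.36]},
    {"claw": 0,"linear": [20,0,0],"turn": [0,0,0.36]}
  ]
}}

```text
time_s: 19.45
ee_pos: [0.4708, 0.07, 0.2498]
eef_rot: [-3.142, 0.007, -0.498]
force: [-0.0, -0.1, 0.9]
grip_width: 0.0005
```

```bash
python3 - <<'E'
from h import *
st(); o=get_obs(); im=vision.camera('wrist');cv2.imwrite('pics/w10.png',im); np.savez('w10',p=o['ee_pos'],r=o['eef_rot'])
cv2.imwrite('pics/w10c.png',cv2.resize(im[:240,190:480],None,fx=2.5,fy=2.5,interpolation=cv2.INTER_CUBIC))
E
```

```text
19.45 [0.4708 0.07   0.2498] [-180.     0.4  -28.5] [-0.  -0.1  0.9] 0.001 [  4.   6.  95.   0.  80. 122.]
```

View pics/w10c.png

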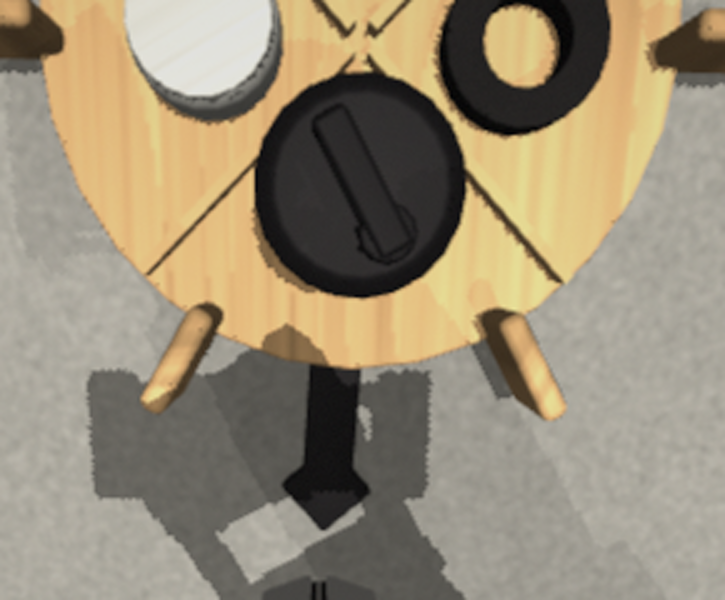

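```bash
python3 - <<'E'
from h import *
w=np.load('w10.npz'); B=lambda uv,z:wback(uv,z,w['p'],w['r'])
im=cv2.imread('pics/w10.png'); g=cv2.cvtColor(im,cv2.COLOR_BGR2GRAY)
f=lambda p:(np.atleast_2d(p)+.5)/2.5-.5+np.array([190,0])
pts=f([(45,85),(60,150),(95,220),(145,278),(240,343),(290,357),(360,367),(420,360),(470,343),(570,275),(620,220),(655,150),(672,90)])
Q=B(pts,.0275); s=least_squares(lambda q:np.hypot(Q[:,0]-q[0],Q[:,1]-q[1])-.14,[.61,-.027],loss='soft_l1',f_scale=.001); C=s.x; print('centre',C,s.fun.round(4))
def A(b): d=np.atleast_2d(b)-C; return np.hypot(*d.T).round(4),np.degrees(np.arctan2(d[:,1],d[:,0])).round(2)
lid=f([(254,180),(259,135),(285,100),(320,78),(360,71),(400,79),(437,105),(460,140),(466,180),(458,230),(435,268),(400,290),(360,298),(320,288),(280,255),(262,225)])
for z in (.143,.15): c=circ(B(lid,z)); print('lid',z,c,A(c[:2]))
P=B(f([(324,529),(326,491),(331,430),(334,385)]),.011); print('tip, head mid, shaft',A(P))
d=P[0]-P[3]; print('shaft dir',np.degrees(np.arctan2(d[1],d[0])))
im=cv2.imread('pics/top9.png')
# top
C=np.array([.610,-.0272])
q=[(285,41),(487,153),(491,384),(285,504),(80,386),(83,151)]
Bt=back(cr(q),.074); an=np.radians([0,-60,-120,180,120,60])
s=least_squares(lambda p:(np.c_[p[2]*np.cos(an+p[3])+p[0],p[2]*np.sin(an+p[3])+p[1]]-Bt).ravel(),[.61,-.028,.178,0]); print('paddles',s.x[:3],np.degrees(s.x[3]))
print('top lid',A(back(cr((235,327)),.1465)))
E
```

```text
centre [ 0.61260504 -0.02716808] [-0.0011  0.0004  0.0006 -0.0003  0.0001 -0.0009  0.0003  0.0004 -0.0001
 -0.0006  0.001   0.0001 -0.0008]
lid 0.143 [0.55443358 0.00914019 0.03449983] (array([0.0686]), array([148.03]))
lid 0.15 [0.55410739 0.00969821 0.03365616] (array([0.0691]), array([147.78]))
tip, head mid, shaft (array([0.2279, 0.207 , 0.1746, 0.1516]), array([147.8 , 147.71, 147.81, 147.78]))
shaft dir 147.83767385351788
paddles [ 0.61018827 -0.02704668  0.17516846] 0.5288922508992634
top lid (array([0.0674]), array([147.25]))
```

```bash
python3 - <<'E'
from h import *
cv2.imwrite('pics/s11.png',vision.camera('scene')); o=get_obs(); print(o['time_s'],abs(o['joint_vel']).max())
E
```

```text
19.55 0.003608132480405936
```

View pics/s11.png

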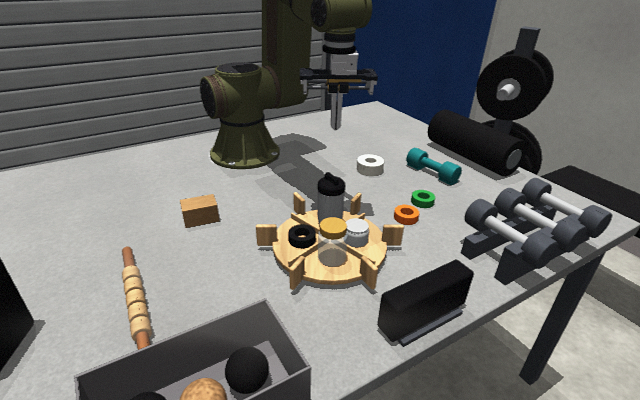

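All four items are upright on the tray, with the shaker at (331,205). The surrounding things look unmoved, and the gripper is clear above at (335,100).

```bash
python3 -c "
from station import hand_in; print(hand_in())"
```

```text
the job is handed in; nothing more can be done
None
```

The shaker now stands in line with the pointer and at rest, and I handed the job in at about 19.6 s of the 64 s allowed. I pushed one rim paddle with the closed fingers through about 148° clockwise (seen from above). Then I backed off, measured, and gave the same paddle a second push of about 2°.

- **Alignment, wrist camera:** the shaker is at 147.8–148.0° around the axis and the pointer at 147.8°.
- **Alignment, top camera:** the shaker is at 147.25° and the pointer at 147.4°. The two views agree to within about 0.5°.
- **Earlier disagreement:** before the second push, the wrist, top and scene views put the remaining turn at 1.4°, 2.0° and 2.3°. I used 1.8°. My first reading of the shaker's position was about 4° off because I assumed the lid rim was higher than it is.
- **Disturbance:** by eye in the last pictures, all four items stand upright in their quarters and the things on the table have not moved. The wrist forces I read at the end of each move stayed within a few newtons, and the gripper ended clear above the table.

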